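# Spray activator, then hold the bonding press

### The job

Two parts are being bonded in the hand press: first push the sprung nozzle cap of the can beside it fully down and let it spring back up, to spray them with activator. Then push the press lever down until its arm lies level, about 20 degrees below its rest position, with the pointer at the back between the two gauge pins (never down to its stop, which would crush the rubber foot), keep it steadily there for three seconds, and finish the program while still holding it down. Leave the bottle, the tape roll and the bin where they are.

Things in the scene. Friction and masses are not known exactly. Their poses are not given: they have to be found in the camera images.
- press: Grey hand press screwed to the bench, about 200 x 130 x 200 mm. Origin: on the bench under the centre of the ram and of the clamped workpiece; its x axis points away from the lever's paddle towards the column, z up. The lever's pivot (a level axis along the press's y) is at x +75, y 0, z 175 mm in this frame. Nothing is taller than 205 mm except the raised lever (paddle top at 253 mm).
- lever (a joint): Angle of the press lever in rad: 0 at rest, arm sloping up by 0.35 towards the paddle; grows as the paddle is pushed down; 0.35 (20 degrees) = arm level, pointer midway between the gauge pins; 0.55 = its stop. Sprung: about 3 N on the paddle starts it, about 7 N holds it level, and it returns when let go.
- lever_pad (a point): Centre of the upper face of the black palm paddle at the end of the lever (46 mm along the lever, 80 mm across, 20 mm thick); 200 mm from the pivot along the arm and 10 mm above the arm's centre line; turns with the lever. Free space beneath it and beside it. At rest it stands about 253 mm above the bench, with the arm level 185 mm.
- pointer_tip (a point): Tip of the thin steel pointer, the lever's tail, 105 mm behind the pivot; it rises as the paddle goes down. The two gauge pins (4 mm thick, 21 mm apart) stick out of the plate beside it, one just below and one just above the level of the pivot.
- pump (a joint): Travel of the can's nozzle cap in m: 0 up, 0.010 fully down. Sprung: 2 N starts it, about 7 N takes it fully down; it returns by itself.
- pump_top (a point): Centre of the flat top of the white nozzle cap (30 mm across, 20 mm high, with a small side nozzle towards the press) on the aluminium can (66 mm across) that is fixed in a holder on the bench to the +y side of the press; 142 mm above the bench when up. It is pressed straight down.
- bottle: Bystander: loose white bottle with a screw cap, 56 mm across, 130 mm high; origin at the centre of its underside. Not to be moved.
- tape: Bystander: loose roll of tape lying flat, 90 mm across, 25 mm high; origin at the centre of its underside. Not to be moved.
- bin: Bystander: loose open red parts bin, 100 x 130 x 65 mm; origin at the centre of its underside. Not to be moved.
Things that resemble listed ones, but are neither listed nor needed, are in the scene too. There is more than one size of the part that bears pump; the job needs the middle-sized.

How it is judged:
On the way, in this order (a step that is already met when the one before it is completed fails the run):
1. the nozzle cap is pressed fully down (8 mm or more of its 10 mm), the lever still up (value of joint pump above 0.008 m and value of joint lever below 0.08 rad), for 0.1 s.
2. the nozzle cap is back up, the lever still up (value of joint pump below 0.002 m and value of joint lever below 0.08 rad), for 0.1 s.
3. the robot holds the lever level within 0.09 rad (5 degrees) for 2.5 s (value of joint lever between 0.26 and 0.44 rad and (contact force between press and the fingers above 3 N or contact force between press and the arm above 3 N)), for 2.5 s.
At the end, for the whole second after the job is handed in: The robot is still pushing the lever (more than 3 N on the press) and keeps it steady and level within 5 degrees (lever joint 0.26 to 0.44 rad); the nozzle cap is up (within 2 mm); bottle, tape roll and bin are within 30 mm of where they were and the bottle stands (all of step 3 and velocity of joint lever between -0.1 and 0.1 rad/s and value of joint pump below 0.002 m and distance of each of bottle, tape, bin from where it was at the start of the episode below 0.03 m and angle between bottle's own z axis and vertical below 0.2 rad); the arm keeps its last pose, push and grip.
It fails at once if the lever is pushed to its stop (beyond 0.53 rad) (value of joint lever above 0.53 rad).
It fails at once if a bystander is moved by more than 30 mm or the bottle is tipped (distance of any of bottle, tape, bin from where it was at the start of the episode above 0.03 m or angle between bottle's own z axis and vertical above 0.4 rad).
It also fails if it takes over 48 s, if anything falls off the work surface, if the arm or the gripper's body presses on something with over 40 N, if the wrist force passes 120 N, or if a joint passes its speed limit or range.

### The arm

A 6-joint arm with a two-finger parallel gripper is mounted at the origin on the work surface. World frame = base frame: x ahead of the robot, y to its left, z up, the work surface at z = 0. Lengths are in m, angles in rad, forces in N, time in s.
With the tool pointing down it reaches from about 0.25 to 0.725 m from the base axis. Payload 4 kg.
Tool frame: the origin (TCP) lies at the centre of the arm's flange, where the gripper is bolted on; the fingertips stand 173 mm ahead of it and the grasp point (between the pads) lies 155 mm ahead of it; x points along the fingers, z is the direction in which the jaws open and shut, and the axes are right-handed (so a half turn about x gives the same grasp; the last joint's range is limited). The gripper opens to 85 mm and grips with 20 to 120 N. Pads are 22 mm wide; open, the fingers measure 114 mm over their backs; the gripper's body (76 mm by 85 mm) begins 54 mm behind the grasp point. The pads swing forward as they close: fully open they stand 13 mm farther back than shut.
Start: joints at [1.185, 0.241, 0.005, 1.335, 0, 1.571], TCP at [0.188, 0.463, 0.405] pointing down, gripper open.
Joint ranges: [-2.72, 2.72], [-1.05, 1.87], [-1.09, 1.28], [-1.99, 2.15], [-1.42, 1.44], [-3.14, 3.14]. Speed limits (rad/s): [2.79, 2.79, 3.14, 3.14, 3.14, 3.14].

### API

Orientations are given as a unit quaternion [x, y, z, w].
In Python, from workcell import bot gives the robot as it stands.
- The arm moves only by the tool arm_command, never from a script. Its argument "moves" is one flat list of numbers, 7 for each row, row after row: the shift along the tool's x, y, z in m, then the turn, a rotation vector about the tool's x, y, z in rad, then the closure, from -1 (fully open) to 1 (shut). A call has 1 to 20 rows; each row shifts and turns the pose as measured when the row begins, along the tool's axes as they then stand; what a row does not reach is not made up. A row lasts 1/12 s, in which the tool goes at most 41.7 mm and 7.16 degrees, less where a joint would pass 70% of its speed; a pose out of reach is approached as far as the arm can. A call with a gripper value outside its range is refused whole. The fingers move at their own pace and stop on an object; the grip force is fixed at half the most. Time passes only in rows, so rows that do not move let the fingers close. It gives the time, the measured TCP pose, the force and the opening at its end, in the units of the state.
- bot.get_obs(): the state, without advancing time (a new reading comes with each control period).
- bot.camera(name): name is "scene" or "top" or "wrist"; returns the picture (400x640x3 uint8, red, green, blue); there is no depth.
- bot.get_calibration(name): a dict with "mtx" (3x3 intrinsics, pixels), "world_from_camera" (4x4, takes a point from camera to world coordinates); the wrist camera has in their place "mount" (4x4, takes a point from camera to tool coordinates, whose origin is the TCP and whose axes are the tool frame's). Camera axes: x right, y up, looking along -z (the intrinsics and any distortion apply to the point x, -y, -z); pixel columns grow to the right and rows downward; lengths in m; the calibration is good to about 2 mm. A picture is of the moment at which its call begins: read the wrist's pose just before it. get_calibration takes no time and is no camera call.
- bot.job_done(): hands the job in, once; it reports no verdict.
The state is a dict: "clock": time; "joint_pos": joint angles; "joint_vel": joint speeds; "tau": joint torques, N m; "eef_pos": TCP position; "tool_rot": TCP orientation; "ft_force": force on the tool from outside, world axes, zero at the start; "ft_torque": the same for the moment, N m; "grip_width": finger opening in m.
Only numpy, scipy, OpenCV 4.12 (cv2) and the standard library are available. Lean on these libraries where they do the work, as an engineer would, in place of code of your own. Each camera call takes 0.05 s, during which the arm holds its last target.

## Working session

There is one attempt and no reset: what is moved stays moved. The work goes in short steps, Python scripts to look and compute and a tool call to move; the robot and the scene stay as the last step left them, time stands still between calls to the robot, and variables do not carry over. Pictures are saved under pics/ and viewed, and the job is handed in when it is done.

Besides the shell and the picture viewer there is one more tool, called after "Request:" as name(argument=value, ...) on one line, values as JSON. arm_command: Moves the arm, as the interface text tells. Its arguments: {"type":"object","properties":{"moves":{"type":"array"}},"required":["moves"]}

```bash
mkdir -p pics
python3 - <<'E'
from workcell import bot
import cv2
o=bot.get_obs(); print(o)
for n in("scene","top","wrist"):
    im=bot.camera(n); cv2.imwrite(f"pics/{n}0.png",im[:,:,::-1]); c=bot.get_calibration(n); print(n,{k:(v.round(4).tolist() if hasattr(v,'round') else v) for k,v in c.items()})
E
```

```text
{'clock': 0.0, 'joint_pos': array([ 1.18499466e+00,  2.41414618e-01,  3.70078520e-03,  1.33521836e+00,
       -1.99005289e-05,  1.57082570e+00]), 'joint_vel': array([-0.00188864, -0.00059024, -0.00105036, -0.00068226,  0.00222587,
        0.00070237]), 'tau': array([ 6.34981825e-04, -3.72319615e+01,  2.52406240e+01,  1.71172066e-02,
        1.70236481e-04, -1.20261535e-05]), 'eef_pos': array([0.18804765, 0.4629872 , 0.40380282]), 'tool_rot': array([-0.39529147,  0.58720744,  0.39443639,  0.58596246]), 'ft_force': array([-0.17750392, -0.96266934, -0.58652017]), 'ft_torque': array([-0.01604228,  0.01195134, -0.09423441]), 'grip_width': 0.08525934993002081}
scene {'mtx': [[437.029, 0.0, 313.165], [0.0, 437.029, 193.0815], [0.0, 0.0, 1.0]], 'world_from_camera': [[-0.2021, -0.6246, 0.7544, 1.5116], [0.9793, -0.1399, 0.1466, 0.1764], [0.014, 0.7683, 0.6399, 0.939], [0.0, 0.0, 0.0, 1.0]]}
top {'mtx': [[434.3986, 0.0, 324.433], [0.0, 434.3986, 198.8701], [0.0, 0.0, 1.0]], 'world_from_camera': [[0.0468, 0.9779, -0.2037, 0.4019], [-0.9989, 0.0454, -0.0119, 0.009], [-0.0024, 0.204, 0.979, 1.131], [0.0, 0.0, 0.0, 1.0]]}
wrist {'mtx': [[318.9866, 0.0, 315.2312], [0.0, 318.9866, 198.6087], [0.0, 0.0, 1.0]], 'mount': [[-0.0, 0.2975, -0.9547, 0.0311], [-0.0001, 0.9547, 0.2975, 0.0763], [1.0, 0.0001, 0.0, 0.0005], [0.0, 0.0, 0.0, 1.0]]}
```

View pics/scene0.png

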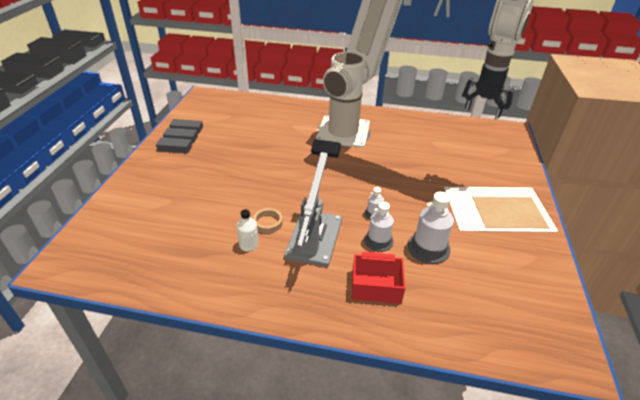

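View pics/top0.png

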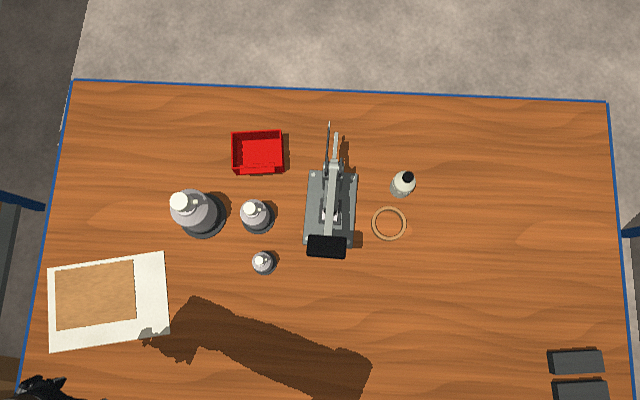

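View pics/wrist0.png

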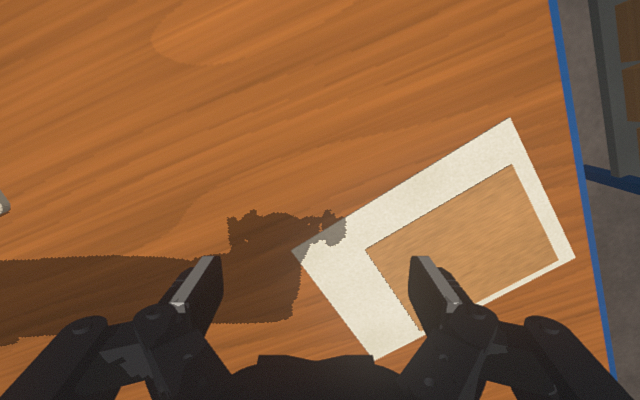

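The top view shows three cans: small at (263,262), middle at (255,213) and large at (190,210). It also shows the press with its black paddle at (327,246). I'll zoom in for the exact pixels.

```bash
cat > h.py <<'E'
import numpy as np,cv2
from workcell import bot
def ray(n,u,v):
    c=bot.get_calibration(n);K=np.array(c["mtx"])
    d=np.linalg.inv(K)@[u,v,1]; d=np.array([d[0],-d[1],-d[2]])
    if n=="wrist":
        from scipy.spatial.transform import Rotation as R
        o=bot.get_obs(); T=np.eye(4);T[:3,:3]=R.from_quat(o["tool_rot"]).as_matrix();T[:3,3]=o["eef_pos"]; T=T@np.array(c["mount"])
    else: T=np.array(c["world_from_camera"])
    return T[:3,3],T[:3,:3]@d
def onz(n,u,v,z):
    p,d=ray(n,u,v); return p+d*(z-p[2])/d[2]
def tri(n1,a,n2,b):
    p,d=ray(n1,*a);q,e=ray(n2,*b)
    s,_,_,_=np.linalg.lstsq(np.c_[d,-e],q-p,rcond=None)
    A=p+d*s[0];B=q+e*s[1]; return (A+B)/2,np.linalg.norm(A-B)
E
python3 - <<'E'
import cv2
t=cv2.imread("pics/top0.png");s=cv2.imread("pics/scene0.png")
cv2.imwrite("pics/tz.png",cv2.resize(t[110:280,160:430],None,fx=2.9,fy=2.9,interpolation=cv2.INTER_CUBIC))
cv2.imwrite("pics/sz.png",cv2.resize(s[130:310,220:460],None,fx=3.3,fy=3.3,interpolation=cv2.INTER_CUBIC))
E
```

```text
(no output)
```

View pics/tz.png

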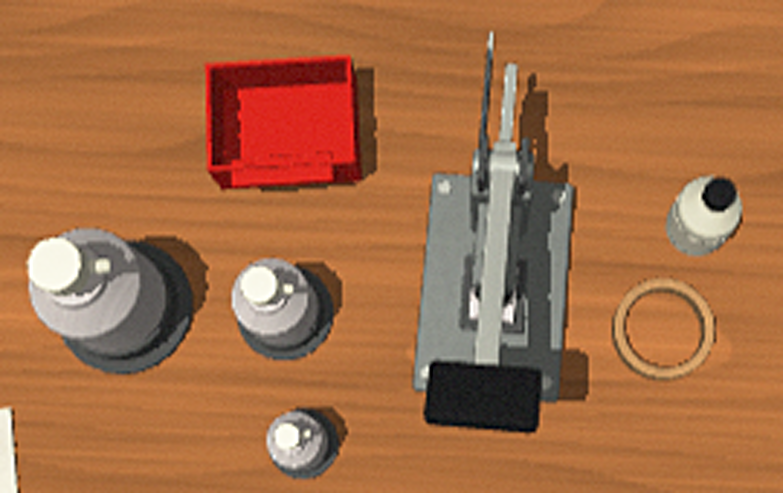

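View pics/sz.png

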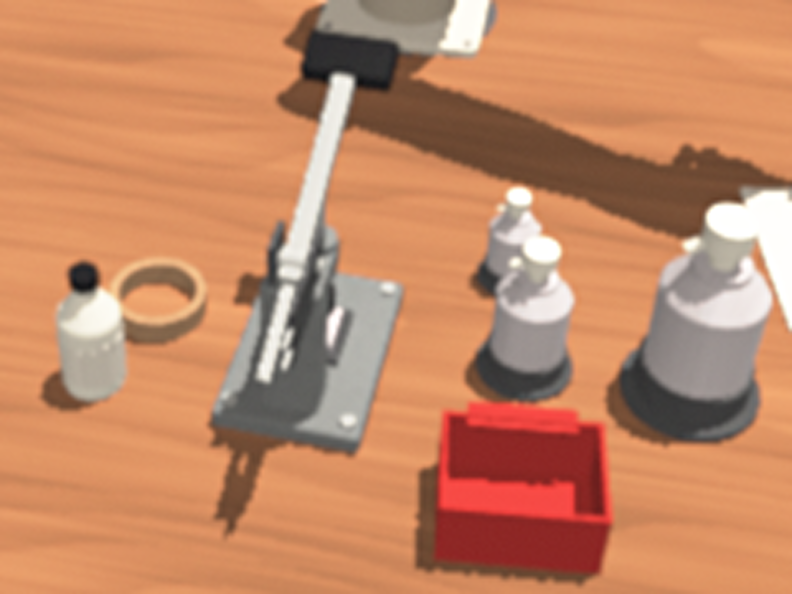

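Run:
```python
from h import *
T=lambda x,y:(160+(x+.5)/2.9-.5,110+(y+.5)/2.9-.5)
S=lambda x,y:(220+(x+.5)/3.3-.5,130+(y+.5)/3.3-.5)
print("mid cap",onz("top",*T(263,284),.142),onz("scene",*S(541,246),.142),tri("top",T(263,284),"scene",S(541,246)))
for n,a,b in(("large",(55,265),(731,221)),("small",(289,435),(518,196))):print(n,tri("top",T(*a),"scene",S(*b)))
print("pad",onz("top",*T(483,393),.253),[onz("top",*T(*q),.253).round(3) for q in((427,361),(541,372),(537,433),(424,424))])
print("padscene",[onz("scene",*S(*q),.253).round(3) for q in((312,34),(397,42),(390,68),(304,58))])
# base plate corners at z~.012
for q in((433,173),(577,185),(557,402),(413,390)):print("plate",onz("top",*T(*q),.012).round(4))
for q in((290,262),(350,330)):pass
print("tail of pointer tip",onz("top",*T(491,33),.14))
print("bottle top",onz("top",*T(719,192),.13),"bin",onz("top",*T(280,65),.065))
```

```text
mid cap [0.57905979 0.19152528 0.142     ] [0.5765278  0.19433783 0.142     ] (array([0.57866849, 0.19280351, 0.14342778]), np.float64(0.0030539317366568932))
large (array([0.57658038, 0.34000744, 0.1965482 ]), np.float64(0.00022470590006683217))
small (array([0.46296258, 0.16834465, 0.10102889]), np.float64(0.001052249202057532))
pad [0.48927139 0.01161817 0.253     ] [array([0.51 , 0.052, 0.253]), array([ 0.506, -0.028,  0.253]), array([ 0.463, -0.027,  0.253]), array([0.466, 0.051, 0.253])]
padscene [array([ 0.469, -0.026,  0.253]), array([0.465, 0.048, 0.253]), array([0.505, 0.049, 0.253]), array([ 0.507, -0.025,  0.253])]
plate [0.7133 0.0676 0.012 ]
plate [ 0.708  -0.0651  0.012 ]
plate [ 0.5084 -0.0536  0.012 ]
plate [0.513  0.0746 0.012 ]
tail of pointer tip [0.80079958 0.01909136 0.14      ]
bottle top [ 0.6751357  -0.17383696  0.13      ] bin [0.7920372  0.20679503 0.065     ]
```

The midsized cap triangulates to (0.5785, 0.1925, 0.143), which fits the 142 mm given. The paddle is 44 x 80 mm and centred at (0.488, 0.012) at z 0.253, which also fits. Next I'll work out the move in tool axes.

```bash
cat > d.py <<'E'
from h import *; import sys
from scipy.spatial.transform import Rotation as R
o=bot.get_obs(); r=R.from_quat(o["tool_rot"]); g=np.array([float(a) for a in sys.argv[1:4]])
print(o["clock"],o["eef_pos"].round(4),o["ft_force"].round(2),o["joint_pos"].round(3),o["grip_width"].round(4))
print(r.as_matrix().round(4)); print("tool shift",r.inv().apply(g-o["eef_pos"]).round(4))
want=R.from_matrix(np.array([[0,1,0],[0,0,-1],[-1,0,0]],float)) # x down, y along world x, z -y
print("rotvec to square",(r.inv()*want).as_rotvec().round(4))
E
python3 d.py .5785 .1925 .400
```

```text
Traceback (most recent call last):
  File "d.py", line 4, in <module>
    print(o["clock"],o["eef_pos"].round(4),o["ft_force"].round(2),o["joint_pos"].round(3),o["grip_width"].round(4))
                                                                                          ^^^^^^^^^^^^^^^^^^^^^
AttributeError: 'float' object has no attribute 'round'
```

```bash
sed -i 's/o\["grip_width"\].round(4)/round(o["grip_width"],4)/' d.py
python3 d.py .5785 .1925 .400
```

```text
0.15 [0.1881 0.4631 0.404 ] [ 0.3  -1.03 -0.18] [ 1.185  0.241  0.004  1.335 -0.     1.571] 0.0854
[[-6.000e-04 -9.265e-01  3.763e-01]
 [-1.500e-03  3.763e-01  9.265e-01]
 [-1.000e+00 -0.000e+00 -1.600e-03]]
tool shift [ 0.0042 -0.4635 -0.1038]
rotvec to square [ 2.7558e+00 -4.0000e-04  2.2000e-03]
```

Request:
arm_command(moves=[0,-0.033,-0.0075,0,0,0,1,0,-0.033,-0.0075,0,0,0,1,0,-0.033,-0.0075,0,0,0,1,0,-0.033,-0.0075,0,0,0,1,0,-0.033,-0.0075,0,0,0,1,0,-0.033,-0.0075,0,0,0,1,0,-0.033,-0.0075,0,0,0,1,0,-0.033,-0.0075,0,0,0,1,0,-0.033,-0.0075,0,0,0,1,0,-0.033,-0.0075,0,0,0,1,0,-0.033,-0.0075,0,0,0,1,0,-0.033,-0.0075,0,0,0,1,0,0,0,0,0,0,1])

```text
clock: 1.23
eef_pos: [0.5347, 0.2227, 0.3976]
tool_rot: [-0.398, 0.588, 0.397, 0.581]
ft_force: [-0.7, 0.1, 0.8]
grip_width: 0.0003
```

```bash
python3 d.py .5785 .1925 .345
```

```text
1.2333 [0.5347 0.2227 0.3976] [-0.65  0.11  0.78] [ 0.395  0.407  0.22   1.393 -0.003  0.771] 0.0003
[[-0.0069 -0.9303  0.3666]
 [-0.0061  0.3667  0.9303]
 [-1.      0.0042 -0.0082]]
tool shift [ 0.0525 -0.052  -0.0116]
rotvec to square [ 2.7661 -0.0079  0.0103]
```

Request:
arm_command(moves=[0.01,-0.028,-0.006,0,0,0,1,0.01,-0.026,-0.006,0,0,0,1,0.015,0,0,0,0,0,1,0.015,0,0,0,0,0,1,0,0,0,0,0,0,1])

```text
clock: 1.65
eef_pos: [0.584, 0.1876, 0.3437]
tool_rot: [-0.396, 0.589, 0.396, 0.582]
ft_force: [-0.6, -0.2, -0.2]
grip_width: -0.0
```

```bash
python3 d.py .580 .194 .318
python3 - <<'E'
from h import *
for n in("scene","top","wrist"):cv2.imwrite(f"pics/{n}1.png",bot.camera(n)[:,:,::-1])
a=cv2.imread("pics/scene1.png")[100:280,260:460];b=cv2.imread("pics/wrist1.png")
cv2.imwrite("pics/c1.png",np.hstack([cv2.resize(a,(400,360)),cv2.resize(b[:,120:560],(400,360))]))
E
```

```text
1.65 [0.584  0.1876 0.3437] [-0.62 -0.22 -0.17] [ 0.311  0.501  0.227  1.307 -0.003  0.692] -0.0
[[-0.0088 -0.9283  0.3718]
 [-0.0059  0.3719  0.9283]
 [-0.9999  0.006  -0.0088]]
tool shift [0.0257 0.0059 0.0047]
rotvec to square [ 2.7605 -0.0106  0.0105]
```

View pics/c1.png

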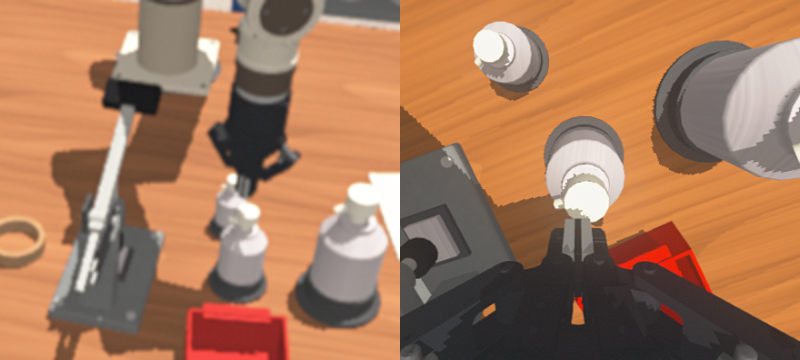

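The picture shows the closed fingertips directly over the middle can's cap, with 29 mm of height left. Pressing down now.

Request:
arm_command(moves=[0.012,0.006,0.005,0,0,0,1,0.012,0,0,0,0,0,1,0.008,0,0,0,0,0,1,0.006,0,0,0,0,0,1,0,0,0,0,0,0,1])

```text
clock: 2.22
eef_pos: [0.5806, 0.1986, 0.3162]
tool_rot: [-0.399, 0.582, 0.396, 0.587]
ft_force: [0.2, 0.3, 0.6]
grip_width: 0.0001
```

```bash
python3 d.py .580 .194 .305
```

```text
2.2167 [0.5806 0.1986 0.3162] [0.17 0.25 0.58] [ 0.33   0.509  0.167  1.22  -0.002  0.706] 0.0001
[[ 8.400e-03 -9.302e-01  3.670e-01]
 [ 5.000e-04  3.670e-01  9.302e-01]
 [-1.000e+00 -7.700e-03  3.600e-03]]
tool shift [ 0.0112 -0.001  -0.0045]
rotvec to square [ 2.7658  0.0115 -0.0029]
```

Request:
arm_command(moves=[-0.002,0,-0.005,0,0,0,1,0.006,0,0,0,0,0,1,0.006,0,0,0,0,0,1,0.003,0,0,0,0,0,1])

```text
clock: 2.55
eef_pos: [0.5789, 0.1941, 0.3069]
tool_rot: [-0.4, 0.58, 0.396, 0.589]
ft_force: [-4.1, -0.7, 5.6]
grip_width: -0.0001
```

```bash
python3 d.py .580 .194 .304
```

```text
2.55 [0.5789 0.1941 0.3069] [-4.08 -0.75  5.65] [ 3.240e-01  5.070e-01  1.380e-01  1.188e+00 -1.000e-03  6.990e-01] -0.0001
[[ 0.0134 -0.9304  0.3663]
 [ 0.003   0.3664  0.9305]
 [-0.9999 -0.0114  0.0077]]
tool shift [ 0.003  -0.001   0.0003]
rotvec to square [ 2.7664  0.0178 -0.0077]
```

Request:
arm_command(moves=[0.005,0,0,0,0,0,1,0.003,0,0,0,0,0,1,0.002,0,0,0,0,0,1,0.001,0,0,0,0,0,1,0.001,0,0,0,0,0,1])

```text
clock: 2.97
eef_pos: [0.5776, 0.1933, 0.3066]
tool_rot: [-0.4, 0.577, 0.396, 0.592]
ft_force: [-3.1, -1.2, 6.1]
grip_width: 0.0001
```

```bash
python3 d.py .580 .194 .304;python3 - <<'E'
from h import *
a=bot.camera("scene")[100:280,260:460,::-1];b=bot.camera("wrist")[:,120:560,::-1]
cv2.imwrite("pics/c2.png",np.hstack([cv2.resize(a,(400,360)),cv2.resize(b,(400,360))]))
E
```

```text
2.9667 [0.5776 0.1933 0.3066] [-3.09 -1.23  6.1 ] [0.323 0.5   0.126 1.174 0.    0.699] 0.0001
[[ 0.0213 -0.93    0.3669]
 [ 0.0071  0.3671  0.9301]
 [-0.9997 -0.0172  0.0144]]
tool shift [ 0.0026 -0.0019  0.0015]
rotvec to square [ 2.7656  0.0276 -0.0155]
```

View pics/c2.png

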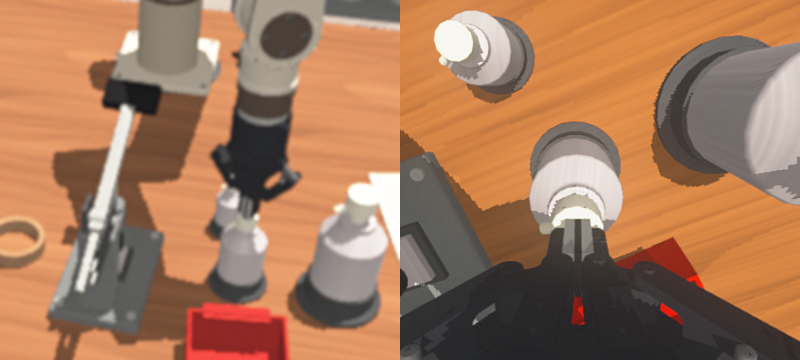

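The picture shows the tips on the cap at 6 N with the cap partly down. Small rows stop making progress against the spring, so I'll press with larger rows and take out the slight tilt at the same time.

Request:
arm_command(moves=[0.006,0,0,0,0.007,0.009,1,0.006,0,0,0,0.007,0.009,1,0.006,0,0,0,0.002,0.002,1])

```text
clock: 3.32
eef_pos: [0.579, 0.1936, 0.3052]
tool_rot: [-0.399, 0.579, 0.397, 0.59]
ft_force: [-15.0, -5.1, 30.4]
grip_width: 0.0001
```

```bash
python3 d.py .580 .194 .304
```

```text
3.3167 [0.579  0.1936 0.3052] [-14.97  -5.08  30.36] [3.220e-01 5.070e-01 1.330e-01 1.181e+00 1.000e-03 6.990e-01] 0.0001
[[ 0.0147 -0.9299  0.3674]
 [ 0.0062  0.3675  0.93  ]
 [-0.9999 -0.0114  0.0112]]
tool shift [ 0.0012 -0.0008  0.0008]
rotvec to square [ 2.7652  0.0187 -0.0125]
```

30 N at tip height 0.132 means the cap is on its stop. I'll hold briefly and then lift.

Request:
arm_command(moves=[0.005,0,0,0,0,0,1,0.004,0,0,0,0,0,1])

```text
clock: 3.48
eef_pos: [0.5778, 0.1931, 0.3054]
tool_rot: [-0.399, 0.577, 0.396, 0.592]
ft_force: [-6.4, -1.5, 13.9]
grip_width: 0.0001
```

Request:
arm_command(moves=[-0.02,0,0,0,0,0,1,-0.03,0,0,0,0,0,1,-0.035,0,0,0,0.01,0.013,1,-0.035,0,0,0,0,0,1,-0.03,0,0,0,0,0,1,0,0,0,0,0,0,1])

```text
clock: 3.98
eef_pos: [0.5749, 0.1909, 0.4609]
tool_rot: [-0.397, 0.583, 0.397, 0.587]
ft_force: [0.7, 0.7, 1.5]
grip_width: 0.0001
```

```bash
python3 d.py .4855 .012 .450
python3 - <<'E'
from h import *
a=bot.camera("scene")[100:280,260:460,::-1];b=bot.camera("wrist")[:,120:560,::-1]
cv2.imwrite("pics/c3.png",np.hstack([cv2.resize(a,(400,360)),cv2.resize(b,(400,360))]))
E
```

```text
3.9833 [0.5749 0.1909 0.4609] [0.71 0.65 1.5 ] [0.32  0.447 0.444 1.563 0.002 0.698] 0.0001
[[ 0.0042 -0.9295  0.3689]
 [ 0.0037  0.3689  0.9295]
 [-1.     -0.0025  0.005 ]]
tool shift [ 0.0099  0.0171 -0.1993]
rotvec to square [ 2.7637  0.0048 -0.0062]
```

View pics/c3.png

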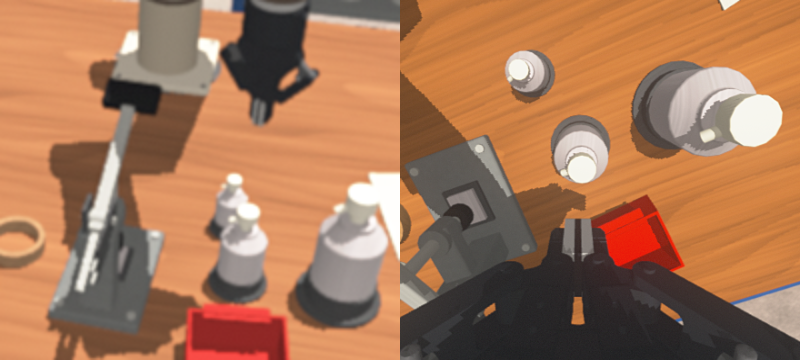

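The cap is back up and the lever is at rest (left view, cap at about (247,213)). Now moving over the paddle.

Request:
arm_command(moves=[0,0.003,-0.029,0,0,0,1,0,0.004,-0.033,0,0,0,1,0,0.004,-0.033,0,0,0,1,0,0.004,-0.033,0,0,0,1,0,0.004,-0.033,0,0,0,1,0,0.004,-0.025,0,0,0,1,0,0,0,0,0,0,1])

```text
clock: 4.67
eef_pos: [0.4801, 0.0221, 0.4378]
tool_rot: [-0.394, 0.593, 0.404, 0.575]
ft_force: [-0.3, 0.5, 0.5]
grip_width: -0.0001
```

```bash
python3 d.py .478 .012 .450
python3 - <<'E'
from h import *
a=bot.camera("scene")[100:280,260:460,::-1];b=bot.camera("wrist")[:,120:560,::-1]
cv2.imwrite("pics/c4.png",np.hstack([cv2.resize(a,(400,360)),cv2.resize(b,(400,360))]))
E
```

```text
4.6667 [0.4801 0.0221 0.4378] [-0.31  0.53  0.54] [ 4.600e-02  2.030e-01  4.300e-02  1.438e+00 -1.000e-03  4.190e-01] -0.0001
[[-0.0282 -0.9311  0.3638]
 [-0.0027  0.364   0.9314]
 [-0.9996  0.0253 -0.0128]]
tool shift [-0.0121 -0.0014 -0.0103]
rotvec to square [ 2.7688 -0.0383  0.0111]
```

View pics/c4.png

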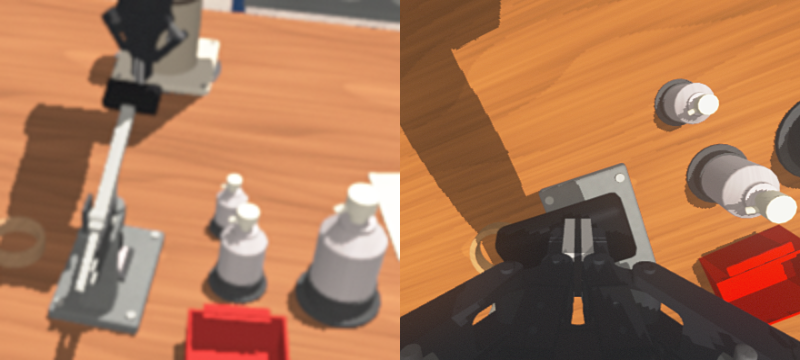

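The tips are just above the paddle at z 0.265 and a little to the +y side. I'll centre them and square up before pushing.

Request:
arm_command(moves=[0,0,-0.01,0,-0.013,-0.025,1,0,0,0,0,0,0,1])

```text
clock: 4.93
eef_pos: [0.4792, 0.0159, 0.4357]
tool_rot: [-0.399, 0.583, 0.401, 0.584]
ft_force: [0.0, -0.2, 0.1]
grip_width: 0.0002
```

```bash
python3 d.py .478 .012 .430
```

```text
4.9333 [0.4792 0.0159 0.4357] [ 0.02 -0.25  0.05] [0.032 0.188 0.019 1.402 0.003 0.402] 0.0002
[[-3.000e-04 -9.326e-01  3.609e-01]
 [ 3.200e-03  3.609e-01  9.326e-01]
 [-1.000e+00  1.400e-03  2.900e-03]]
tool shift [ 0.0057 -0.0003 -0.0041]
rotvec to square [ 2.7724e+00 -1.2000e-03 -4.4000e-03]
```

Request:
arm_command(moves=[0.01,0,-0.003,0,0,0,1,0.01,0,0,0,0,0,1,0.01,0,0,0,0,0,1,0.01,0,0,0,0,0,1])

```text
clock: 5.27
eef_pos: [0.4808, 0.0173, 0.396]
tool_rot: [-0.4, 0.581, 0.402, 0.584]
ft_force: [-3.2, -1.3, 5.3]
grip_width: -0.0001
```

```bash
python3 d.py .478 .012 .358
```

```text
5.2667 [0.4808 0.0173 0.396 ] [-3.18 -1.33  5.26] [ 0.035  0.206 -0.062  1.3    0.004  0.399] -0.0001
[[ 2.200e-03 -9.343e-01  3.566e-01]
 [ 4.600e-03  3.566e-01  9.342e-01]
 [-1.000e+00 -4.000e-04  5.000e-03]]
tool shift [ 0.0379  0.0007 -0.0061]
rotvec to square [ 2.777e+00  1.900e-03 -6.900e-03]
```

Request:
arm_command(moves=[0.01,0.001,0,0,0,0,1,0.01,0.001,0,0,0,0,1,0.008,0.001,0,0,0,0,1,0.006,0,0,0,0,0,1])

```text
clock: 5.6
eef_pos: [0.4795, 0.0215, 0.3602]
tool_rot: [-0.403, 0.583, 0.402, 0.58]
ft_force: [-4.0, -3.8, 8.1]
grip_width: 0.0001
```

```bash
python3 d.py .478 .012 .358
```

```text
5.6 [0.4795 0.0215 0.3602] [-3.99 -3.82  8.08] [ 0.046  0.227 -0.131  1.215 -0.003  0.406] 0.0001
[[-1.900e-03 -9.359e-01  3.521e-01]
 [-2.800e-03  3.522e-01  9.359e-01]
 [-1.000e+00  8.000e-04 -3.300e-03]]
tool shift [ 0.0023 -0.002  -0.0095]
rotvec to square [ 2.7817e+00 -1.9000e-03  4.4000e-03]
```

Request:
arm_command(moves=[0.002,0,-0.001,0,0,0,1,0.002,0,-0.001,0,0,0,1,0.002,0,-0.001,0,0,0,1])

```text
clock: 5.85
eef_pos: [0.4798, 0.0219, 0.3537]
tool_rot: [-0.404, 0.583, 0.403, 0.578]
ft_force: [-2.8, -1.3, 8.1]
grip_width: -0.0002
```

```bash
python3 d.py .478 .016 .358
python3 - <<'E'
from h import *
a=bot.camera("scene")[100:280,260:460,::-1];b=bot.camera("top")[80:280,220:440,::-1]
cv2.imwrite("pics/c5.png",np.hstack([cv2.resize(a,(400,360)),cv2.resize(b,(400,360))]))
E
python3 d.py .478 .016 .358
```

```text
5.85 [0.4798 0.0219 0.3537] [-2.78 -1.25  8.08] [ 0.047  0.233 -0.14   1.202 -0.005  0.402] -0.0002
[[-0.0048 -0.9375  0.348 ]
 [-0.0047  0.348   0.9375]
 [-1.      0.0029 -0.0061]]
tool shift [-0.0043 -0.0004 -0.0062]
rotvec to square [ 2.7862 -0.0055  0.0078]
5.95 [0.4798 0.0219 0.3536] [-3.33 -2.58  7.28] [ 0.047  0.234 -0.14   1.202 -0.005  0.402] 0.0001
[[-0.0049 -0.9375  0.348 ]
 [-0.0048  0.3481  0.9375]
 [-1.      0.003  -0.0062]]
tool shift [-0.0043 -0.0004 -0.0061]
rotvec to square [ 2.7861 -0.0057  0.0079]
```

View pics/c5.png

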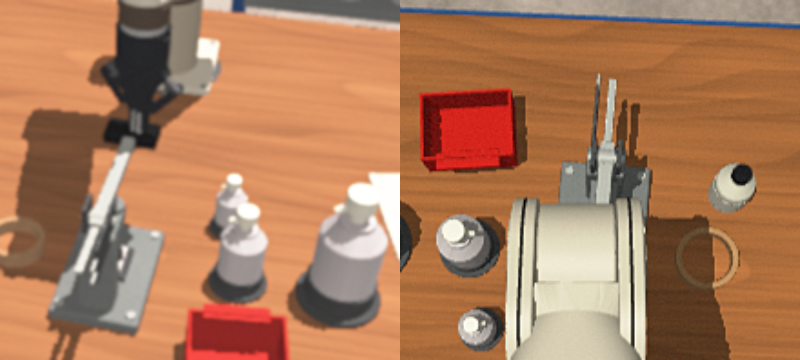

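The lever is near level: tip z 0.181 gives about 0.37 rad, at 7–8 N. Holding, with small trims.

Request:
arm_command(moves=[0,0,-0.001,0,0,0,1,0,0,0,0,0,0,1,0.001,0,0,0,0,0,1,0.001,0,0,0,0,0,1])

```text
clock: 6.28
eef_pos: [0.4806, 0.0236, 0.3529]
tool_rot: [-0.407, 0.585, 0.403, 0.574]
ft_force: [-3.8, -3.7, 8.7]
grip_width: 0.0001
```

```bash
python3 d.py .478 .016 .357
```

```text
6.2833 [0.4806 0.0236 0.3529] [-3.8  -3.66  8.66] [ 0.053  0.238 -0.137  1.206 -0.013  0.404] 0.0001
[[-0.0088 -0.9389  0.3442]
 [-0.0135  0.3442  0.9388]
 [-0.9999  0.0036 -0.0157]]
tool shift [-0.0039 -0.0002 -0.0081]
rotvec to square [ 2.7901 -0.0089  0.021 ]
```

Request:
arm_command(moves=[0,0,-0.001,0,-0.005,-0.001,1,0,0,-0.001,0,-0.005,-0.001,1,0,0,-0.001,0,-0.005,-0.001,1,0,0,-0.001,0,-0.004,-0.001,1,0,0,-0.001,0,-0.003,-0.001,1,0,0,-0.001,0,-0.003,-0.001,1])

```text
clock: 6.78
eef_pos: [0.4796, 0.0219, 0.3542]
tool_rot: [-0.407, 0.58, 0.406, 0.577]
ft_force: [-3.7, -2.0, 7.8]
grip_width: -0.0002
```

```bash
python3 d.py .478 .016 .357
```

```text
6.7833 [0.4796 0.0219 0.3542] [-3.7  -1.98  7.79] [ 0.047  0.232 -0.141  1.201 -0.004  0.392] -0.0002
[[-0.0029 -0.941   0.3385]
 [-0.0039  0.3385  0.941 ]
 [-1.      0.0014 -0.0047]]
tool shift [-0.0027 -0.0005 -0.0061]
rotvec to square [ 2.7963 -0.0031  0.0062]
```

Steady. I'll keep holding for more than three seconds with the same gentle trims.

Request:
arm_command(moves=[0,0,-0.001,0,-0.002,0,1,0,0,0,0,-0.002,0,1,0,0,-0.001,0,-0.002,0,1,0,0,0,0,-0.002,0,1,0,0,-0.001,0,-0.002,0,1,0,0,0,0,-0.002,0,1,0,0,-0.001,0,-0.002,0,1,0,0,0,0,-0.002,0,1])

```text
clock: 7.45
eef_pos: [0.4809, 0.0234, 0.357]
tool_rot: [-0.409, 0.579, 0.409, 0.575]
ft_force: [-2.9, -4.4, 5.9]
grip_width: -0.0001
```

```bash
python3 d.py .478 .016 .357
```

```text
7.45 [0.4809 0.0234 0.357 ] [-2.89 -4.44  5.91] [ 0.05   0.233 -0.132  1.21  -0.004  0.387] -0.0001
[[-0.0036 -0.9436  0.331 ]
 [-0.0042  0.331   0.9436]
 [-1.      0.002  -0.0051]]
tool shift [ 0.      0.0003 -0.008 ]
rotvec to square [ 2.8042 -0.0041  0.0067]
```

Request:
arm_command(moves=[0.001,0,-0.001,0,-0.002,0,1,0.0005,0,0,0,-0.002,0,1,0.0005,0,-0.001,0,-0.002,0,1,0.0005,0,0,0,-0.002,0,1,0.0005,0,-0.001,0,-0.002,0,1,0.0005,0,0,0,-0.002,0,1,0.0005,0,-0.001,0,-0.002,0,1,0.0005,0,0,0,-0.002,0,1])

```text
clock: 8.12
eef_pos: [0.4822, 0.0251, 0.3555]
tool_rot: [-0.412, 0.577, 0.411, 0.573]
ft_force: [-2.7, -4.9, 7.8]
grip_width: -0.0001
```

```bash
python3 d.py .478 .016 .357
```

```text
8.1167 [0.4822 0.0251 0.3555] [-2.74 -4.87  7.81] [ 0.053  0.237 -0.131  1.208 -0.004  0.382] -0.0001
[[-0.0044 -0.9463  0.3233]
 [-0.0045  0.3233  0.9463]
 [-1.      0.0027 -0.0057]]
tool shift [-0.0015  0.0011 -0.0099]
rotvec to square [ 2.8124 -0.0051  0.0074]
```

Request:
arm_command(moves=[0,0.001,-0.002,0,-0.002,0,1,0,0.001,-0.002,0,-0.002,0,1,0.0005,0,-0.002,0,-0.002,0,1,0.0005,0,-0.002,0,-0.002,0,1,0.0005,0,-0.002,0,-0.002,0,1,0.0005,0,-0.001,0,-0.002,0,1,0.0005,0,-0.001,0,-0.002,0,1,0.0005,0,-0.001,0,-0.002,0,1,0.0005,0,-0.001,0,-0.002,0,1,0.0005,0,-0.001,0,-0.002,0,1,0.0005,0,-0.001,0,-0.002,0,1,0.0005,0,-0.001,0,-0.002,0,1])

```text
clock: 9.12
eef_pos: [0.4812, 0.0221, 0.3562]
tool_rot: [-0.413, 0.568, 0.419, 0.575]
ft_force: [-3.8, -2.4, 7.1]
grip_width: -0.0001
```

```bash
python3 d.py .478 .016 .357
python3 - <<'E'
from h import *
a=bot.camera("scene")[100:280,230:430,::-1];b=bot.camera("top")[80:280,220:440,::-1]
cv2.imwrite("pics/c6.png",np.hstack([cv2.resize(a,(400,360)),cv2.resize(b,(400,360))]))
E
python3 d.py .478 .016 .357|head -1
```

```text
9.1167 [0.4812 0.0221 0.3562] [-3.8  -2.44  7.14] [ 0.043  0.231 -0.137  1.201  0.013  0.355] -0.0001
[[ 0.002  -0.9517  0.3072]
 [ 0.0126  0.3072  0.9516]
 [-0.9999  0.0019  0.0127]]
tool shift [-0.0009  0.0011 -0.0068]
rotvec to square [ 2.8293e+00  1.0000e-04 -1.8300e-02]
9.2167 [0.4812 0.0221 0.3562] [-3.39 -2.69  7.24] [ 0.042  0.231 -0.137  1.201  0.013  0.355] 0.0004
```

View pics/c6.png

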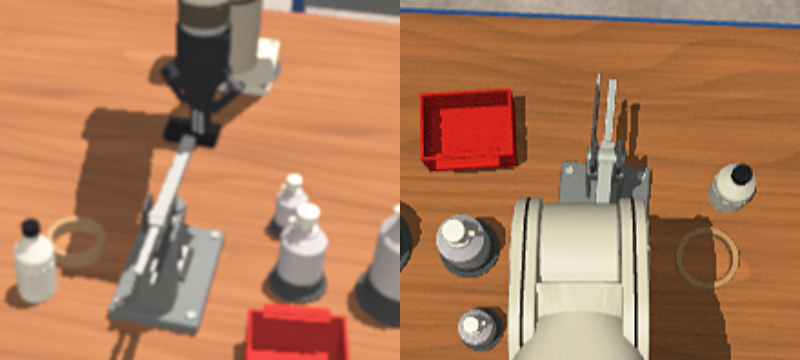

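The lever has now been held for about 3.6 s. Tip height is 0.183 (0.185 is level) with a steady 7 N push, the bystanders haven't moved, and the cap is up. Handing in.

Run:
```python
from workcell import bot
print(bot.job_done()); o=bot.get_obs(); print(o["clock"],o["eef_pos"],o["ft_force"])
```

```text
the job is handed in; nothing more can be done
None
the job is handed in; nothing more can be done
```

I pressed the middle can's cap to its stop, let it spring back, then pushed the lever level and handed the job in while still holding it there. No verdict was reported, and a reading right after hand-in came back empty, so the final second is unconfirmed.

- **Cap:** It stopped moving about 10 mm down, with 14–30 N on the tool (about 7 N takes it fully down). The pictures after lifting showed it back up and the lever still at rest.
- **Lever:** I held it for about 3.6 s, from 5.6 s to 9.2 s on the clock. Fingertip heights of 0.180–0.187 m put it at roughly 0.34–0.38 rad, with 6–9 N of upward force. The last check was 0.183 m (about 0.36 rad), 7.2 N and the tool not moving.
- **Bystanders:** In the last pictures the bottle, tape roll and bin looked unmoved and the bottle was standing.

**Checks that fell short:**
- I could not make out the pointer between the gauge pins, so the lever angle comes only from fingertip height and force.
- The tool crept a few millimetres during the hold, so the push was about 10 mm to the side of the paddle's centre, still well on it.

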